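Scrape the offcuts into the scrap tray and hang up the scraper

TASK

Use the red scraper to sweep all four loose offcuts off the metal plate into the blue scrap tray at its end, without touching the offcuts with the gripper or arm. Then hang the scraper up on the slanted yellow peg, with the peg through the window under its handle, and let go. Leave the small robot car and the mug where they are.

Things in the scene. Friction and masses are not known exactly. Their poses are not given: they have to be found in the camera images.
- plate (a point): Centre of the top of the fixed metal plate, 50 mm above the table: 170 mm wide (x) between two side rails 12 mm high and 8 mm thick, 240 mm long (y). The blue tray adjoins its open +y end; the -y end is open too. The offcuts' centres lie from 30 mm on the -y side to 92 mm on the +y side of this point, so the first 60 mm at the -y end are bare. z is up.
- tray (a point): Centre of the inner floor of the blue scrap tray, fixed against the plate's +y end: 170 mm (x) by 130 mm (y) inside, floor 6 mm above the table, 44 mm below the plate's top. Its side and far walls rise to 62 mm above the table, level with the plate's rails. Axes as the plate's.
- scraper_handle (a point): Centre of the scraper's upright wooden handle, 30 x 30 x 50 mm high, 99 mm above the scraper's underside. The scraper (0.3 kg, heavy at the bottom, 124 mm high) stands on the table. Its red block with rubber underside is 150 mm long (y), 40 mm thick (x), 18 mm high; its flat x faces push. Above it: window, 10 mm crossbar, handle. z is up.
- scraper_window (a point): Centre of the scraper's window, 58 mm below the handle's centre, 41 mm above the underside. Open right through along the scraper's x: 64 mm wide (y), 46 mm high (z), in a steel frame 12 mm thick. The peg goes through it, from either side. Axes as the handle's.
- peg: Yellow peg, 12 mm diameter, on a dark fixed stand. Origin at its root on the post, 140 mm above the table; z runs along it to the tip (95 mm), rising 30 degrees, roughly towards the robot; y is level. Post 24 x 30 mm, 164 mm high; foot 120 x 140 x 14 mm. The scraper's crossbar rests on it, sliding or sticking. Fingers on the handle's y sides clear the peg best.
- peg_tip (a point): Centre of the peg's free end, 95 mm along the peg from its root, about 188 mm above the table.
- rover: Bystander: small black four-wheeled robot car, 176 x 222 mm, about 105 mm high, origin under its centre.
- mug: Bystander: white mug, 80 mm across, 90 mm high, origin under its centre.
- offcut0: Loose orange square offcut, 30 x 30 mm, 12 mm thick, 16 g, lying flat on the plate at any yaw; origin at its centre.
- offcut1: Loose green round offcut, 32 mm across, 12 mm thick, 16 g, lying flat on the plate at any yaw; origin at its centre.
- offcut2: Loose dark wood offcut, 28 x 32 mm, 12 mm thick, 16 g, lying flat on the plate at any yaw; origin at its centre.
- offcut3: Loose blue offcut, 32 x 28 mm, 12 mm thick, 16 g, lying flat on the plate at any yaw; origin at its centre.
Things that resemble listed ones, but are neither listed nor needed, are in the scene too. Of the things shaped like the offcut2, the wood one is meant. What is shaped like the part that bears peg but purple is not meant.

How it is judged:
By the outcome, as a careful person would: the job done as asked, in the order asked, and still so for the second after the job is handed in, with the robot touching nothing.
It also fails if it takes over 53 s, if anything falls off the work surface, if the arm or the gripper's body presses on something with over 40 N, if the wrist force passes 120 N, or if a joint passes its speed limit or range.

ROBOT

A 6-joint arm with a two-finger parallel gripper is mounted at the origin on the work surface. World frame = base frame: x ahead of the robot, y to its left, z up, the work surface at z = 0. Lengths are in m, angles in rad, forces in N, time in s.
With the tool pointing down it reaches from about 0.25 to 0.725 m from the base axis. Payload 4 kg.
Tool frame: the origin (TCP) lies midway between the tips of the shut fingers; the grasp point (between the pads) lies 19 mm behind it; y points along the fingers, z is the direction in which the jaws open and shut, and the axes are right-handed (so a half turn about y gives the same grasp; the last joint's range is limited). The gripper opens to 85 mm and grips with 20 to 120 N. Pads are 22 mm wide; open, the fingers measure 114 mm over their backs; the gripper's body (76 mm by 85 mm) begins 54 mm behind the grasp point. The pads swing forward as they close: fully open they stand 13 mm farther back than shut.
Start: joints at [1.114, 0.241, 0.005, 1.335, 0, 1.571], TCP at [0.221, 0.449, 0.206] pointing down, gripper open.
Joint ranges: [-2.72, 2.72], [-1.05, 1.87], [-1.09, 1.28], [-1.99, 2.15], [-1.42, 1.44], [-3.14, 3.14]. Speed limits (rad/s): [2.79, 2.79, 3.14, 3.14, 3.14, 3.14].

INTERFACE

Orientations are given as a unit quaternion [x, y, z, w].
In Python, from plant import r gives the robot as it stands. The module is installed in compiled form; this text tells all that it offers.
- The arm moves only by the tool carry_out, never from a script. Its argument "motion" is a list of rows, each a list of 2 entries, a list of its own where there are three numbers: the shift along the tool's x, y, z in mm, then the turn, a rotation vector about the tool's x, y, z in degrees. In form: [[[tx, ty, tz], [rx, ry, rz]], ...]. A call has 1 to 12 rows; each row shifts and turns the commanded pose from where the row before left it, along the tool's axes as they then stand; what a row does not reach is not made up. A row lasts 1/8 s, in which the tool goes at most 62.5 mm and 10.7 degrees, less where a joint would pass 70% of its speed; a pose out of reach is approached as far as the arm can. A call is refused whole if a number of a shift passes 62.5 or a number of a turn 10.7, either way. A call with a gripper value outside its range is refused whole. "hand" is the finger opening in mm, from 0 to 85.4, set as the call begins (left out, the last holds). The fingers move at their own pace and stop on an object; "newtons" is the grip in N (left out, the last holds). Time passes only in rows, so rows that do not move let the fingers close. It gives the time, the measured TCP pose, the force and the opening at its end, in the units of the state.
- r.observe(): the state, without advancing time (a new reading comes with each control period).
- r.grab_frame(name): name is "scene" or "side" or "wrist"; returns the picture (384x512x3 uint8, blue, green, red); there is no depth.
- r.camera_model(name): a dict with "camera_matrix" (3x3 intrinsics, pixels), "cam_to_world" (4x4, takes a point from camera to world coordinates). Camera axes: x right, y down, z forward; pixel columns grow to the right and rows downward; lengths in m; the calibration is good to about 2 mm. The wrist camera is an equidistant fisheye: a pixel r from the principal point sees the ray r / f radians off the axis. A picture is of the moment at which its call begins: read the wrist's pose just before it. camera_model takes no time and is no camera call; for the wrist camera it gives the pose at the moment of the call.
- r.job_done(): hands the job in, once; it reports no verdict.
The state is a dict: "t": time; "qpos": joint angles; "joint_vel": joint speeds; "joint_efforts": joint torques, N m; "eef_pos": TCP position; "ee_rot": TCP orientation; "contact_force": force on the tool from outside, world axes, zero at the start; "moment": the same for the moment, N m; "opening": opening from 0.0 (shut) to 1.0 (fully open).
Only numpy, scipy, OpenCV 4.12 (cv2) and the standard library are available. Lean on these libraries where they do the work, as an engineer would, in place of code of your own. Each camera call takes 0.05 s, during which the arm holds its last target. There are 200 camera calls.

## Working session

There is one attempt and no reset: what is moved stays moved. The work goes in short steps, Python scripts to look and compute and a tool call to move; the robot and the scene stay as the last step left them, time stands still between calls to the robot, and variables do not carry over. Pictures are saved under pics/ and viewed, about 8 in all and at most 12, crops included, and the job is handed in when it is done.

Besides the shell and the picture viewer there is one more tool, called after "Call:" as name(argument=value, ...), one argument or row to a line, values as JSON. carry_out: Moves the arm, as the interface text tells. Its arguments: {"type":"object","properties":{"motion":{"type":"array"},"hand":{"type":"number"},"newtons":{"type":"number"}},"required":["motion"]}

```bash
mkdir -p pics; ls; python3 - <<'E'
from plant import r
import cv2,json,numpy as np
s=r.observe(); print(s)
for n in("scene","side","wrist"):
    im=r.grab_frame(n); cv2.imwrite(f"pics/{n}0.png",im)
    m=r.camera_model(n); print(n,np.round(m["camera_matrix"],1).tolist(),np.round(m["cam_to_world"],3).tolist())
a=[cv2.imread(f"pics/{n}0.png") for n in("scene","side")]
E
```

```text
pics
{'t': 0.0, 'qpos': array([ 1.11399471e+00,  2.41394213e-01,  3.68793551e-03,  1.33518589e+00,
       -1.83701474e-05,  1.57078804e+00]), 'joint_vel': array([ 0.00173128, -0.00027428, -0.00078245,  0.00048757,  0.00074957,
        0.00155767]), 'joint_efforts': array([-4.99056878e-04, -3.72318721e+01,  2.52406937e+01,  1.68929558e-02,
        8.48265995e-05,  1.74762067e-05]), 'eef_pos': array([0.22023753, 0.44810486, 0.20480853]), 'ee_rot': array([ 0.68946653, -0.16026173,  0.15993882, -0.6880201 ]), 'contact_force': array([-0.42409215, -0.6146896 , -0.58711165]), 'moment': array([-0.01698427,  0.00933355,  0.02671344]), 'opening': 1.0021690756476525}
scene [[408.3, 0.0, 261.7], [0.0, 408.3, 196.9], [0.0, 0.0, 1.0]] [[-0.605, 0.597, -0.526, 1.087], [0.796, 0.468, -0.384, 0.548], [0.017, -0.651, -0.759, 1.007], [0.0, 0.0, 0.0, 1.0]]
side [[408.4, 0.0, 250.7], [0.0, 408.4, 192.2], [0.0, 0.0, 1.0]] [[-0.992, -0.084, 0.089, 0.379], [-0.122, 0.653, -0.747, 1.068], [0.005, -0.753, -0.658, 0.988], [0.0, 0.0, 0.0, 1.0]]
wrist [[297.3, 0.0, 255.1], [0.0, 297.3, 194.1], [0.0, 0.0, 1.0]] [[0.441, 0.851, 0.286, 0.148], [0.897, -0.417, -0.143, 0.486], [-0.002, 0.32, -0.947, 0.373], [0.0, 0.0, 0.0, 1.0]]
```

View pics/scene0.png

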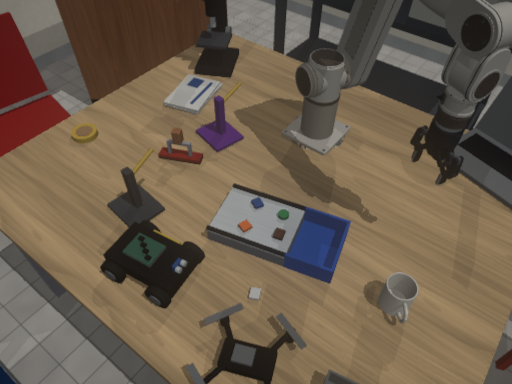

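View pics/side0.png

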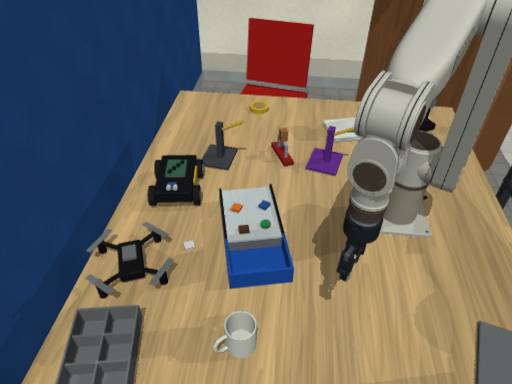

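The scene view shows:
- the scraper (red block, wooden handle) at about (180,148)
- the dark peg stand at (133,200), its peg running to (152,151)
- the purple look-alike stand at (220,130)
- the plate with offcuts: orange (245,226), green (283,214), dark (279,234), blue (257,203)
- the tray at (320,240), rover at (152,260) and mug at (398,295)
- a drone, and a white chip at (255,293)

The side view shows the same: scraper (283,150), dark stand (220,150), purple stand (326,155).

Next is one close crop to check these choices.

```bash
python3 - <<'E'
import cv2,numpy as np
a=cv2.imread("pics/scene0.png");b=cv2.imread("pics/side0.png")
c=cv2.resize(a[120:232,90:220],None,fx=5,fy=5,interpolation=2)  # 650x560
d=cv2.resize(b[95:180,195:355],None,fx=5,fy=5,interpolation=2)
cv2.imwrite("pics/c1.png",c);cv2.imwrite("pics/c2.png",d)
E
```

```text
(no output)
```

View pics/c1.png

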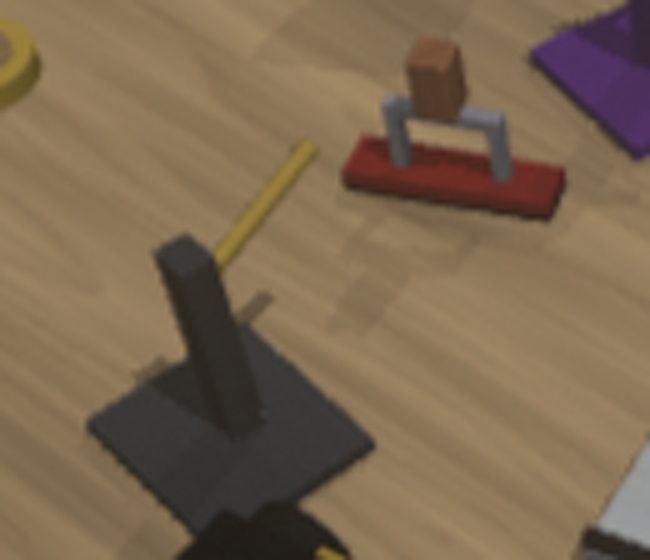

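View pics/c2.png

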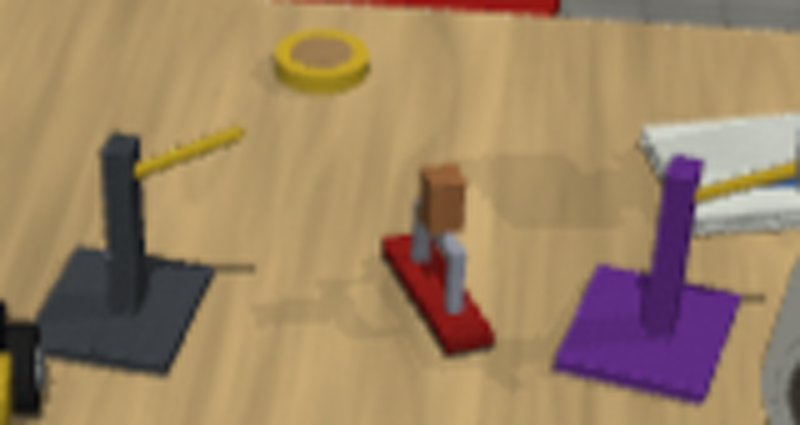

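The crops confirm the choices: red scraper with wooden handle (scene 177,136; side 283,134), and the dark stand with the yellow peg tip at scene (151,149) / side (242,121). The purple stand is rejected.

```bash
cat > h.py <<'E'
import cv2,numpy as np
from plant import r
M={n:r.camera_model(n) for n in("scene","side")}
def ray(n,p):
    m=M[n];K=m["camera_matrix"];T=m["cam_to_world"]
    p=np.atleast_2d(p).astype(float)
    d=np.c_[(p[:,0]-K[0,2])/K[0,0],(p[:,1]-K[1,2])/K[1,1],np.ones(len(p))]@T[:3,:3].T
    return T[:3,3],d/np.linalg.norm(d,axis=1)[:,None]
def onz(n,p,z):
    o,d=ray(n,p);return o+d*((z-o[2])/d[:,2])[:,None]
def tri(a,b):
    A=np.zeros((3,3));y=np.zeros(3);L=[]
    for n,p in(("scene",a),("side",b)):
        o,d=ray(n,p);P=np.eye(3)-np.outer(d[0],d[0]);A+=P;y+=P@o;L.append((o,P))
    x=np.linalg.solve(A,y);return x,[np.linalg.norm(P@(x-o)) for o,P in L]
def proj(n,X):
    m=M[n];c=(np.atleast_2d(X)-m["cam_to_world"][:3,3])@m["cam_to_world"][:3,:3];u=c@np.array(m["camera_matrix"]).T
    return u[:,:2]/u[:,2:]
def blob(im,lo,hi,box=None,k=0):
    hsv=cv2.cvtColor(im,cv2.COLOR_BGR2HSV);m=cv2.inRange(hsv,lo,hi)
    if box: z=np.zeros_like(m);x0,y0,x1,y1=box;z[y0:y1,x0:x1]=m[y0:y1,x0:x1];m=z
    c,_=cv2.findContours(m,cv2.RETR_EXTERNAL,cv2.CHAIN_APPROX_NONE)
    return max(c,key=cv2.contourArea)[:,0,:],m
E
python3 - <<'E'
from h import *
np.set_printoptions(precision=4,suppress=True)
I={n:cv2.imread(f"pics/{n}0.png") for n in M}
print("tip",tri((151.4,149),(242.6,120.6)),"root",tri((133.2,172.8),(222,129.2)))
print("handle",tri((177.2,135.6),(283.2,134.2)))
B={"scene":{"plate":(200,180,310,265),"tray":(280,200,355,280),"red":(150,140,215,170)},"side":{"plate":(215,180,285,255),"tray":(215,225,300,290),"red":(265,135,300,170)}}
for n in M:
    hsv=cv2.cvtColor(I[n],cv2.COLOR_BGR2HSV)
    for nm,lo,hi,z in(("plate",(0,0,120),(179,45,255),.05),("tray",(105,150,40),(125,255,255),.062),("red",(0,150,40),(8,255,255),.018)):
        c,_=blob(I[n],lo,hi,B[n][nm]);
        w=onz(n,cv2.convexHull(c.astype(np.int32))[:,0],z)[:,:2]*1000
        print(n,nm,len(c),[np.round(v,1) for v in cv2.minAreaRect(w.astype(np.float32))], cv2.boundingRect(c))
    bx=B[n]["plate"]
    for nm,lo,hi in(("orange",(5,150,100),(18,255,255)),("green",(60,100,40),(90,255,255)),("dark",(0,40,20),(20,200,110)),("blue",(100,120,40),(120,255,255))):
        b2=bx if nm!="blue" else ((245,190,270,212) if n=="scene" else (255,195,275,212))
        if nm=="dark": b2=(268,224,290,244) if n=="scene" else (234,220,254,238)
        c,m=blob(I[n],lo,hi,b2); ce=m.nonzero();p=cv2.moments(m,True);uv=(p["m10"]/p["m00"],p["m01"]/p["m00"])
        print(n,nm,p["m00"],np.round(uv,1),onz(n,uv,.058)[0])
E
```

```text
tip (array([ 0.5673, -0.2366,  0.1858]), [np.float64(0.002234810408323584), np.float64(0.002234810408323664)]) root (array([ 0.6458, -0.2392,  0.1434]), [np.float64(0.000791667491586692), np.float64(0.0007916674915865434)])
handle (array([ 0.4148, -0.2998,  0.0989]), [np.float64(0.0013880912040675996), np.float64(0.001388091204067483)])
scene plate 258 [array([495.5, 101.6]), array([160.8, 239.9]), np.float64(14.7)] (209, 187, 95, 65)
scene tray 252 [array([452. , 290.6]), array([180.1, 127.7]), np.float64(14.7)] (288, 220, 62, 51)
scene red 107 [array([ 421.7, -294. ]), array([ 44.9, 149.2]), np.float64(25.5)] (159, 148, 44, 15)
scene orange 80.0 [244.8 225.2] [0.5447 0.0946 0.058 ]
scene green 55.0 [283.3 213.3] [0.4405 0.157  0.058 ]
scene dark 101.0 [278.5 233.6] [0.5087 0.1888 0.058 ]Traceback (most recent call last):
  File "<stdin>", line 17, in <module>
  File "h.py", line 23, in blob
    return max(c,key=cv2.contourArea)[:,0,:],m
           ~~~^^^^^^^^^^^^^^^^^^^^^^^
ValueError: max() iterable argument is empty
```

```bash
python3 - <<'E'
from h import *
from scipy.spatial.transform import Rotation as R
np.set_printoptions(precision=4,suppress=True)
I={n:cv2.imread(f"pics/{n}0.png") for n in M}
def rect(n,nm,lo,hi,z,bx):
    c,_=blob(I[n],lo,hi,bx);w=onz(n,cv2.convexHull(c.astype(np.int32))[:,0],z)[:,:2]*1000
    print(n,nm,[np.round(v,1) for v in cv2.minAreaRect(w.astype(np.float32))],cv2.boundingRect(c))
n="side"
rect(n,"plate",(0,0,110),(179,50,255),.05,(210,180,290,255))
rect(n,"tray",(100,130,30),(130,255,255),.062,(215,225,300,290))
rect(n,"red",(0,130,40),(8,255,255),.018,(265,135,300,170))
rect(n,"red2",(170,130,40),(179,255,255),.018,(265,135,300,170))
for q in("side","scene"):
    bx=(195,110,250,180) if q=="side" else (100,170,170,228)
    c,m=blob(I[q],(0,0,0),(179,110,75),bx);rect(q,"foot",(0,0,0),(179,110,75),.014,bx)
rect("scene","purple",(125,60,20),(160,255,255),.014,(190,90,250,150)); rect("side","purple",(125,60,20),(160,255,255),.014,(300,120,350,180))
# handle mask
for q,bx in(("scene",(165,120,190,150)),("side",(270,120,300,155))):
    c,m=blob(I[q],(5,110,60),(14,190,190),bx); print("handle",q,cv2.boundingRect(c),cv2.minAreaRect(c))
print(R.from_quat(r.observe()["ee_rot"]).as_matrix())
E
```

```text
side plate [array([496.9, 105.1]), array([169. , 247.7]), np.float64(14.4)] (222, 187, 60, 56)
side tray [array([445.9, 304.2]), array([185.1, 182.6]), np.float64(14.3)] (225, 233, 69, 55)
side red [array([ 414.9, -291.9]), array([ 45.3, 164.4]), np.float64(25.1)] (272, 142, 22, 24)
side red2 [array([ 403.9, -261.7]), array([0., 0.]), np.float64(0.0)] (284, 157, 1, 1)
side foot [array([ 675.9, -291.9]), array([395.6, 153.8]), np.float64(82.2)] (195, 122, 43, 56)
scene foot [array([ 665.9, -270.5]), array([279.8, 129.6]), np.float64(77.6)] (108, 170, 57, 58)
scene purple [array([ 212.2, -325.1]), array([306.9, 149.6]), np.float64(58.1)] (196, 96, 47, 54)
side purple [array([ 221.4, -354.2]), array([339.9, 120.5]), np.float64(76.0)] (306, 126, 37, 50)
handle scene (171, 127, 12, 17) ((176.5, 135.0), (11.0, 16.0), 0.0)
handle side (279, 128, 9, 14) ((283.0, 134.5), (13.0, 8.0), 90.0)
[[ 0.8975 -0.0007  0.4411]
 [-0.4411 -0.0014  0.8975]
 [ 0.     -1.     -0.0016]]
```

```bash
cat >> h.py <<'E'
from scipy.spatial.transform import Rotation as R, Slerp
def down(th):
    c,s=np.cos(np.radians(th)),np.sin(np.radians(th));return R.from_matrix([[c,0,-s],[s,0,c],[0,-1,0]])
def plan(wps):
    "wps: (pos m, yaw deg, rows); prints tool-frame rows (mm, deg), rounded, from the measured pose"
    o=r.observe();p=np.array(o["eef_pos"])*1000;q=R.from_quat(o["ee_rot"]);out=[]
    for P,th,n in wps:
        P=np.array(P)*1000;p0=p.copy();s=Slerp([0,1],R.concatenate([q,down(th)]))
        for k in range(1,n+1):
            t=np.round(q.inv().apply(p0+(P-p0)*k/n-p),1);v=np.round((q.inv()*s(k/n)).as_rotvec(degrees=True),1)
            p=p+q.apply(t);q=q*R.from_rotvec(v,degrees=True);out.append([t.tolist(),v.tolist()])
    for i in range(0,len(out),12): print(str(out[i:i+12]).replace(" ","").replace("-0.0,","0,").replace(".0,",",").replace(".0]","]"))
def st():
    o=r.observe();q=R.from_quat(o["ee_rot"]);m=q.as_matrix()
    print(round(o["t"],2),np.round(o["eef_pos"],4),"yaw",np.round(np.degrees(np.arctan2(m[1,0],m[0,0])),1),"down",np.round(m[:,1],3),"F",np.round(o["contact_force"],1),"op",round(o["opening"],3),"q",np.round(np.degrees(o["qpos"]),0))
E
python3 - <<'E'
from h import *
print(tri((176.5,135),(283,134.5))[0])
plan([((.34,.05,.25),0,8),((.414,-.299,.25),25.3,8)])
E
```

```text
[ 0.41480172 -0.30278843  0.09749026]
[[[35.4,-5.6,-38.1],[0,-3.3,-0]],[[33.1,-5.5,-40.1],[0,-3.2,-0]],[[30.9,-5.6,-41.8],[0,-3.3,-0]],[[28.4,-5.5,-43.6],[0,-3.3,-0]],[[25.8,-5.6,-45.1],[0.1,-3.3,-0]],[[23.2,-5.6,-46.5],[0,-3.2,-0]],[[20.5,-5.7,-47.7],[0,-3.3,-0]],[[17.8,-5.6,-48.9],[0,-3.3,-0]],[[9.2,0,-43.6],[0,-3.2,-0]],[[6.8,0,-44.1],[0,-3.1,-0]],[[4.4,-0.1,-44.4],[0,-3.2,-0]],[[1.9,0,-44.5],[0,-3.1,-0]]]
[[[-0.5,0,-44.6],[0,-3.2,-0]],[[-3,0,-44.5],[0,-3.2,-0]],[[-5.5,0,-44.3],[0,-3.1,-0]],[[-7.9,-0.1,-43.9],[0,-3.2,-0]]]
```

Call:
carry_out(
  motion=[
    [[35,-6,-38],[0,-3.3,0]],
    [[33,-6,-40],[0,-3.3,0]],
    [[31,-6,-42],[0,-3.3,0]],
    [[28,-6,-44],[0,-3.3,0]],
    [[26,-6,-45],[0,-3.3,0]],
    [[23,-6,-46],[0,-3.3,0]],
    [[20,-5,-48],[0,-3.3,0]],
    [[18,-5,-49],[0,-3.3,0]],
    [[9,0,-44],[0,-3.2,0]],
    [[7,0,-44],[0,-3.2,0]],
    [[4,0,-44],[0,-3.2,0]],
    [[2,0,-44],[0,-3.2,0]],
  ],
  hand=85,
)

```text
t: 1.65
eef_pos: [0.377, -0.1245, 0.2516]
ee_rot: [-0.702, -0.081, 0.081, 0.703]
contact_force: [0.7, 0.7, 0.2]
opening: 0.998
```

Call:
carry_out(
  motion=[
    [[0,0,-45],[0,-3.2,0]],
    [[-3,0,-44],[0,-3.2,0]],
    [[-5,0,-44],[0,-3.2,0]],
    [[-8,0,-44],[0,-3.2,0]],
    [[0,0,0],[0,0,0]],
  ],
)

```text
t: 2.28
eef_pos: [0.4161, -0.2991, 0.2504]
ee_rot: [-0.689, -0.156, 0.157, 0.69]
contact_force: [-1.2, 0.2, -0.5]
opening: 0.996
```

```bash
python3 - <<'E'
from h import *
st()
im=r.grab_frame("wrist");cv2.imwrite("pics/w1.png",im)
T=r.camera_model("wrist");print(np.round(T["cam_to_world"],3).tolist())
plan([((.415,-.301,.25),25.3,2)])
E
```

```text
2.27 [ 0.4161 -0.2991  0.2504] yaw 25.6 down [-0.001  0.001 -1.   ] F [-1.2  0.2 -0.5] op 0.996 q [-36.  14.   8.  83.  -0. -61.]
[[-0.433, 0.855, 0.286, 0.343], [0.901, 0.41, 0.14, -0.332], [0.002, 0.319, -0.948, 0.419], [0.0, 0.0, 0.0, 1.0]]
[[[-1.1,0.3,-1.4],[-0.1,0.2,-0]],[[-1.1,0.3,-1.5],[0,0.2,-0]]]
```

View pics/w1.png

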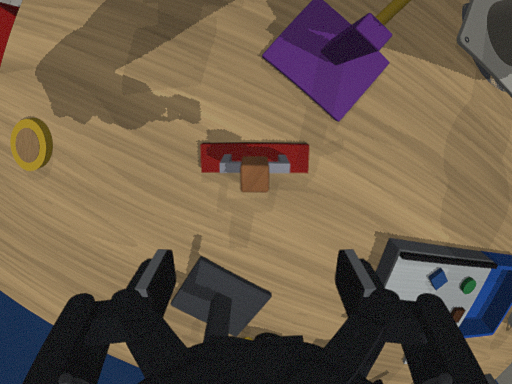

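Wrist view: scraper block square to the image at (255,158), handle at (255,176), fingers open symmetric about column 255, so yaw agrees. Now measuring the block and handle with the wrist rays.

```bash
cat >> h.py <<'E'
def wz(p,z,m):
    K=np.array(m["camera_matrix"]);T=np.array(m["cam_to_world"]);d=(np.atleast_2d(p)-K[:2,2])/K[0,0]
    a=np.linalg.norm(d,axis=1,keepdims=True);v=np.c_[d/a*np.sin(a),np.cos(a)]@T[:3,:3].T
    return T[:3,3]+v*((z-T[2,3])/v[:,2])[:,None]
E
python3 - <<'E'
from h import *
m=r.camera_model("wrist");im=cv2.imread("pics/w1.png")
c,_=blob(im,(0,130,40),(8,255,255),(190,130,320,200))
x,y,w,h=cv2.boundingRect(c);print(x,y,w,h,cv2.minAreaRect(c)[2])
L=wz([(x,y),(x+w-1,y)],.018,m);print(np.round(L,4),"yaw",np.degrees(np.arctan2(*(L[1]-L[0])[[1,0]])),np.linalg.norm(L[1]-L[0]))
c,_=blob(im,(5,80,40),(16,220,220),(236,155,275,200));x,y,w,h=cv2.boundingRect(c);print("handle",x,y,w,h)
hs=cv2.cvtColor(im,cv2.COLOR_BGR2HSV)[150:196,255];print(hs[::2].tolist())
E
```

```text
200 143 109 30 90.0
[[ 0.4303 -0.3729  0.018 ]
 [ 0.3662 -0.2394  0.018 ]] yaw 115.64030468797026 0.1480315913580487
handle 240 155 31 38
[[4, 227, 83], [178, 200, 84], [178, 169, 89], [6, 140, 89], [15, 179, 67], [10, 142, 70], [9, 113, 79], [13, 134, 78], [12, 149, 120], [13, 138, 126], [12, 141, 132], [12, 148, 131], [13, 142, 129], [13, 153, 123], [12, 142, 126], [13, 141, 125], [12, 146, 122], [13, 141, 127], [13, 158, 129], [13, 154, 124], [13, 139, 121], [17, 115, 129], [18, 100, 156]]
```

Call:
carry_out(
  motion=[
    [[0,30,0],[0,0.2,0]],
    [[0,40,0],[0,0,0]],
    [[0,40,0],[0,0,0]],
    [[0,33,0],[0,0,0]],
    [[0,25,0],[0,0,0]],
    [[0,0,0],[0,0,0]],
  ],
)

```text
t: 3.08
eef_pos: [0.4143, -0.2943, 0.0821]
ee_rot: [-0.688, -0.156, 0.158, 0.691]
contact_force: [0.3, -0.5, 0.3]
opening: 0.995
```

Call:
carry_out(
  motion=[
    [[0,0,0],[0,0,0]],
    [[0,0,0],[0,0,0]],
    [[0,0,0],[0,0,0]],
    [[0,0,0],[0,0,0]],
    [[0,0,0],[0,0,0]],
    [[0,0,0],[0,0,0]],
  ],
  hand=15,
  newtons=80,
)

```text
t: 3.82
eef_pos: [0.4175, -0.2982, 0.0852]
ee_rot: [0.691, 0.158, -0.156, -0.688]
contact_force: [1.3, -3.4, 5.8]
opening: 0.323
```

```bash
python3 - <<'E'
from h import *
st()
cv2.imwrite("pics/w2.png",r.grab_frame("wrist"))
o=r.observe()["eef_pos"]
plan([((*o[:2],.24),25.4,4),((.515,0.005,.24),104.5,11)])
E
```

```text
3.83 [ 0.4175 -0.2982  0.0852] yaw 25.6 down [ 0.003 -0.003 -1.   ] F [ 1.3 -3.4  5.8] op 0.323 q [-36.  20. -10.  60.  -0. -61.]
[[[0.1,-38.7,-0.2],[0.1,0.1,0]],[[0,-38.7,-0],[0,0,0]],[[0.1,-38.7,-0.1],[0.1,0.1,0.1]],[[0,-38.7,-0],[0,0,-0]],[[19.8,0,21.1],[0,-7.2,-0]],[[22.3,0,18.4],[0,-7.2,-0]],[[24.5,0,15.5],[0,-7.2,-0]],[[26.2,-0.1,12.3],[0,-7.2,-0]],[[27.5,0,9],[0,-7.2,-0]],[[28.5,0,5.4],[0,-7.1,-0]],[[28.9,0,1.8],[0,-7.2,-0]],[[28.9,0,-1.8],[0,-7.2,-0]]]
[[[28.4,0,-5.3],[0,-7.2,-0]],[[27.5,0,-9],[0,-7.2,-0]],[[26.3,-0.1,-12.3],[0,-7.2,-0]]]
```

View pics/w2.png

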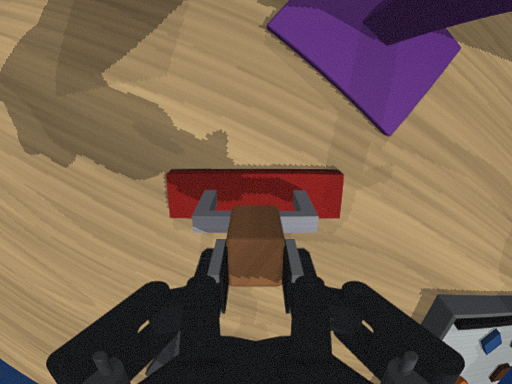

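Grasped: handle between pads at (255,245), block level at (255,193). Lifting high enough to clear both pegs.

Call:
carry_out(
  motion=[
    [[0,-15,0],[0,0,0]],
    [[0,-40,0],[0,0,0]],
    [[0,-50,0],[0,0,0]],
    [[0,-50,0],[0,0,0]],
    [[0,-45,0],[0,0,0]],
    [[0,-15,0],[0,0,0]],
    [[0,0,0],[0,0,0]],
  ],
)

```text
t: 4.75
eef_pos: [0.416, -0.2964, 0.2995]
ee_rot: [0.69, 0.157, -0.157, -0.689]
contact_force: [0.5, -0.1, -4.8]
opening: 0.325
```

Call:
carry_out(
  motion=[
    [[20,0,21],[0,-7.2,0]],
    [[22,0,18],[0,-7.2,0]],
    [[24,0,15],[0,-7.2,0]],
    [[26,0,12],[0,-7.2,0]],
    [[27,0,9],[0,-7.2,0]],
    [[28,0,5],[0,-7.2,0]],
    [[29,0,2],[0,-7.2,0]],
    [[29,0,-2],[0,-7.2,0]],
    [[28,0,-5],[0,-7.2,0]],
    [[27,0,-9],[0,-7.2,0]],
    [[26,0,-12],[0,-7,0]],
    [[0,0,0],[0,0,0]],
  ],
)

```text
t: 6.25
eef_pos: [0.5107, 0.0051, 0.2963]
ee_rot: [-0.43, -0.559, 0.561, 0.433]
contact_force: [-0.9, -0.1, -3.0]
opening: 0.329
```

```bash
python3 - <<'E'
from h import *
st()
for n in("scene","side","wrist"): cv2.imwrite(f"pics/{n}3.png",r.grab_frame(n))
I=cv2.imread("pics/wrist3.png")
cv2.imwrite("pics/v3.png",np.hstack([I[:, :],cv2.imread("pics/side3.png")[120:504,200:456]]) )
plan([((.522,.006,.24),104.5,3)])
E
```

```text
6.25 [0.5107 0.0051 0.2963] yaw 104.8 down [-0.005  0.    -1.   ] F [-0.9 -0.1 -3. ] op 0.329 q [   1.   14.   14.   90.    0. -104.]Traceback (most recent call last):
  File "<stdin>", line 5, in <module>
    return _nx.concatenate(arrs, 1, dtype=dtype, casting=casting)
           ~~~~~~~~~~~~~~~^^^^^^^^^^^^^^^^^^^^^^^^^^^^^^^^^^^^^^^
ValueError: all the input array dimensions except for the concatenation axis must match exactly, but along dimension 0, the array at index 0 has size 384 and the array at index 1 has size 264
```

View pics/wrist3.png

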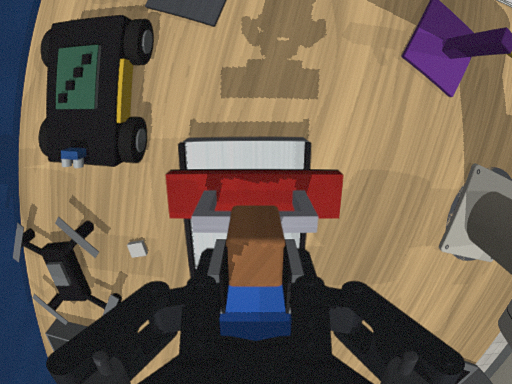

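Wrist view: block (red, 167–342, row 195) held square over the plate's −y end; the plate's bare end spans about columns 187–305, rows 141–170. Measuring the plate edges here.

```bash
python3 - <<'E'
from h import *
np.set_printoptions(precision=4,suppress=True)
m=r.camera_model("wrist");im=cv2.imread("pics/wrist3.png")
ps=np.array([498,103.])
c,mk=blob(im,(0,0,120),(179,50,255),(170,125,330,172))
print(cv2.boundingRect(c))
for row in(146,154,162):
    xs=mk[row].nonzero()[0];g=im[row,174:192].mean(1).astype(int),im[row,300:318].mean(1).astype(int)
    L=wz([(xs[0]-.5,row),(xs[-1]+.5,row)],.05,m)
    # plate frame offset from (498,103), yaw 14.5
    a=np.radians(14.5);X=np.array([[np.cos(a),np.sin(a)],[-np.sin(a),np.cos(a)]])
    print(row,xs[[0,-1]],L[:,:2],((L[:,:2]*1000-ps)@X.T),np.degrees(np.arctan2(*(L[1]-L[0])[[1,0]])))
print(g)
cols=[200,250,295];e=[(x,mk[:,x].nonzero()[0][0]-.5) for x in cols];L=wz(e,.05,m);print(e,((L[:,:2]*1000-ps)@X.T))
# second row band below block
c,mk=blob(im,(0,0,90),(179,50,255),(170,222,330,262));
for row in(228,240):
    xs=mk[row].nonzero()[0];print(row,xs[[0,-1]],((wz([(xs[0]-.5,row)],.05,m)[:,:2]*1000-ps)@X.T))
# held block: front/back edges and ends
c,_=blob(im,(0,130,40),(8,255,255),(150,160,360,225));print("red",cv2.boundingRect(c),cv2.minAreaRect(c)[2])
x,y,w,h=cv2.boundingRect(c)
zb=r.observe()["eef_pos"][2]-.085+.018
print((wz([(x-.5,y-.5),(x+w-.5,y-.5)],zb,m)[:,:2]*1000-ps)@X.T, (r.observe()["eef_pos"][:2]*1000-ps)@X.T)
E
```

```text
(185, 141, 120, 28)
146 [186 304] [[ 0.6113  0.0149]
 [ 0.4466 -0.0272]] [[  87.6681 -113.6407]
 [ -82.3635 -113.1369]] -165.66974349939406
154 [186 303] [[ 0.609   0.0264]
 [ 0.4446 -0.0156]] [[  88.2767 -101.9183]
 [ -81.3623 -101.4729]] -165.65044697500377
162 [187 303] [[ 0.6052  0.0377]
 [ 0.4412 -0.0043]] [[ 87.4397 -90.047 ]
 [-81.8485 -89.713 ]] -165.613033714484
(array([145, 139, 137, 143, 121,  68,  27,  35,  23,  33,  15,  29, 103,
       140, 201, 200, 202, 202]), array([180, 181, 182, 183,  56,  19,  27,  32,  33,  29,  81, 140, 157,
       160, 155, 157, 161, 165]))
[(200, np.float64(140.5)), (250, np.float64(140.5)), (295, np.float64(140.5))] [[  66.0803 -121.121 ]
 [  -4.9021 -120.3109]
 [ -68.4261 -120.8191]]
228 [191 316] [[88.7993 15.1235]]
240 [193 299] [[87.3689 36.2842]]
red (166, 170, 177, 49) 90.0
[[  63.6652 -123.6561]
 [ -84.473  -123.6927]] [-12.7216 -99.9691]
```

```bash
python3 - <<'E'
from h import *
plan([((.5219,.0162,.29),104.4,2),((.5219,.0162,.143),104.4,4)])
E
```

```text
[[[5,3.7,-7.1],[-0.1,0.1,0]],[[4.9,3.7,-7.1],[-0.1,0.1,0]],[[0,36.7,0],[0,0,0]],[[0,36.8,0],[0,0,0]],[[0,36.7,0.1],[0,0,0]],[[0,36.8,-0],[0,0,0]]]
```

Call:
carry_out(
  motion=[
    [[5,4,-7],[-0.1,0.1,0]],
    [[5,4,-7],[-0.1,0.1,0]],
    [[0,0,0],[0,0,0]],
    [[0,37,0],[0,0,0]],
    [[0,37,0],[0,0,0]],
    [[0,37,0],[0,0,0]],
    [[0,24,0],[0,0,0]],
    [[0,12,0],[0,0,0]],
    [[0,0,0],[0,0,0]],
    [[0,0,0],[0,0,0]],
  ],
)

```text
t: 7.65
eef_pos: [0.5244, 0.0167, 0.1451]
ee_rot: [0.435, 0.56, -0.557, -0.432]
contact_force: [1.0, 0.6, -4.6]
opening: 0.326
```

```bash
python3 - <<'E'
from h import *
st()
a=r.grab_frame("scene");b=r.grab_frame("side");w=r.grab_frame("wrist");st()
cv2.imwrite("pics/v4.png",np.hstack([cv2.resize(w[90:310,140:370],(460,440)),cv2.resize(a[170:290,190:280],(330,440),interpolation=2)]))
plan([((.5219,.0162,.137),104.4,1)])
E
```

```text
7.65 [0.5244 0.0167 0.1451] yaw 104.4 down [ 0.006  0.001 -1.   ] F [ 1.   0.6 -4.6] op 0.326 q [   2.   18.   -3.   69.    0. -103.]
7.8 [0.5242 0.0167 0.1449] yaw 104.4 down [ 0.006  0.001 -1.   ] F [ 0.2  0.6 -4.5] op 0.328 q [   2.   18.   -3.   68.    0. -103.]
[[[0.1,7.9,2.4],[0.3,0,-0]]]
```

View pics/v4.png

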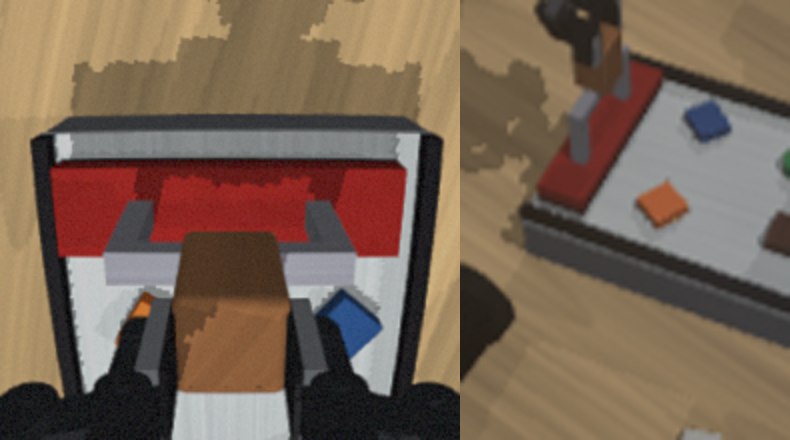

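Block sits inside the rails at the −y end (left end close to the left rail, ~8 px on the right); offcuts are clear ahead. Shift about 2.5 mm right and lower.

Call:
carry_out(
  motion=[
    [[0,4,2.5],[0.2,0,0]],
    [[0,3,0],[0,0,0]],
    [[0,0,0],[0,0,0]],
    [[0,0,0],[0,0,0]],
  ],
)

```text
t: 8.3
eef_pos: [0.5209, 0.016, 0.1366]
ee_rot: [-0.433, -0.559, 0.559, 0.433]
contact_force: [-0.1, 0.2, -3.5]
opening: 0.327
```

```bash
python3 - <<'E'
from h import *
st()
E
```

```text
8.3 [0.5209 0.016  0.1366] yaw 104.4 down [-0.  0. -1.] F [-0.1  0.2 -3.5] op 0.327 q [   2.   18.   -4.   68.    0. -103.]
```

Call:
carry_out(
  motion=[
    [[8,0,0],[0,0,0]],
    [[12,0,0],[0,0,0]],
    [[12,0,0],[0,0,0]],
    [[12,0,0],[0,0,0]],
    [[12,0,0],[0,0,0]],
    [[12,0,0],[0,0,0]],
    [[12,0,0],[0,0,0]],
    [[12,0,0],[0,0,0]],
    [[12,0,0],[0,0,0]],
    [[0,0,0],[0,0,0]],
  ],
)

```text
t: 9.55
eef_pos: [0.4947, 0.1177, 0.1367]
ee_rot: [0.433, 0.559, -0.559, -0.433]
contact_force: [-1.0, -1.0, -2.5]
opening: 0.327
```

```bash
python3 - <<'E'
from h import *
st()
p=np.array([.498,.103]);a=np.radians(14.4);X=np.array([[np.cos(a),np.sin(a)],[-np.sin(a),np.cos(a)]]);print(X@(r.observe()["eef_pos"][:2]-p)*1000)
a=r.grab_frame("scene");b=r.grab_frame("side")
cv2.imwrite("pics/v5.png",np.hstack([cv2.resize(a[170:290,190:360],(510,360),interpolation=2),cv2.resize(b[170:290,210:300],(270,360),interpolation=2)]))
E
```

```text
9.55 [0.4947 0.1177 0.1367] yaw 104.5 down [-0.  0. -1.] F [-1.  -1.  -2.5] op 0.327 q [ 13.  17.  -6.  67.   0. -91.]
[ 0.43547004 15.09271833]
```

View pics/v5.png

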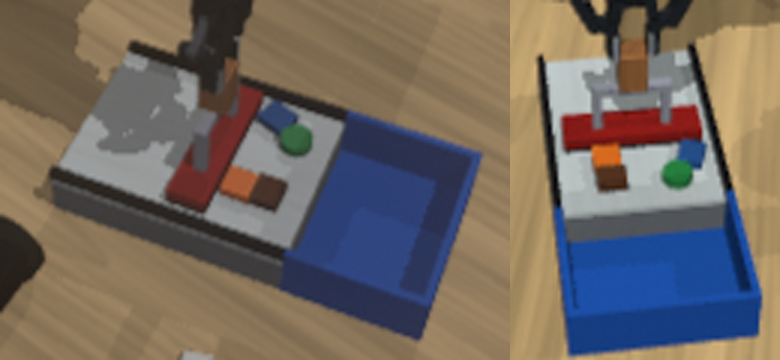

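All four offcuts are ahead of the block; nothing got behind it. Continuing off the end.

Call:
carry_out(
  motion=[
    [[10,0,0],[0,0,0]],
    [[12,0,0],[0,0,0]],
    [[12,0,0],[0,0,0]],
    [[12,0,0],[0,0,0]],
    [[12,0,0],[0,0,0]],
    [[12,0,0],[0,0,0]],
    [[12,0,0],[0,0,0]],
    [[12,0,0],[0,0,0]],
    [[12,0,0],[0,0,0]],
    [[12,0,0],[0,0,0]],
    [[8,0,0],[0,0,0]],
    [[0,0,0],[0,0,0]],
  ],
)

```text
t: 11.15
eef_pos: [0.4634, 0.2393, 0.1366]
ee_rot: [-0.433, -0.559, 0.559, 0.433]
contact_force: [-0.4, -0.8, -4.1]
opening: 0.327
```

```bash
python3 - <<'E'
from h import *
st()
a=r.grab_frame("scene");b=r.grab_frame("side")
cv2.imwrite("pics/v6.png",np.hstack([cv2.resize(a[170:290,190:360],(510,360),interpolation=2),cv2.resize(b[170:290,210:300],(270,360),interpolation=2)]))
o=r.observe()["eef_pos"]
plan([((*o[:2],.33),104.4,5)])
E
```

```text
11.15 [0.4634 0.2393 0.1366] yaw 104.5 down [-0. -0. -1.] F [-0.4 -0.8 -4.1] op 0.327 q [ 27.  19.  -4.  68.  -0. -77.]
[[[0,-38.7,0],[0,0,-0]],[[0,-38.6,0],[0,0,-0]],[[-0.1,-38.7,0],[0,0,-0]],[[0,-38.7,0],[0,0,-0]],[[0,-38.6,0],[0,0,-0]]]
```

View pics/v6.png

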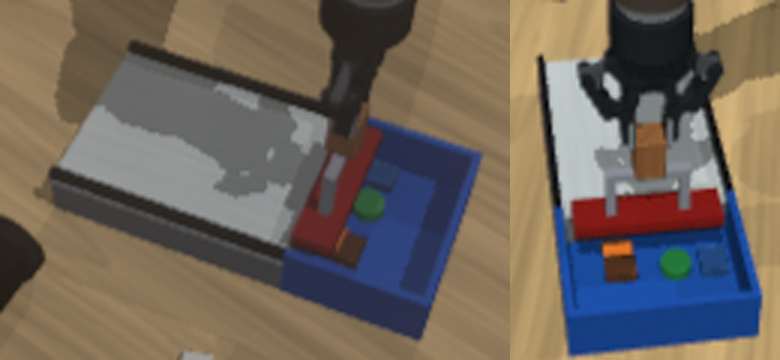

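All four offcuts lie in the tray: blue (380,175), green (370,205), dark and orange (348,245); the plate is clear. Lifting and heading for the peg.

Call:
carry_out(
  motion=[
    [[0,-20,0],[0,0,0]],
    [[0,-40,0],[0,0,0]],
    [[0,-45,0],[0,0,0]],
    [[0,-45,0],[0,0,0]],
    [[0,-35,0],[0,0,0]],
    [[0,-10,0],[0,0,0]],
    [[0,0,0],[0,0,0]],
  ],
)

```text
t: 12.12
eef_pos: [0.4638, 0.2385, 0.3313]
ee_rot: [-0.433, -0.559, 0.559, 0.433]
contact_force: [-1.2, -0.6, -3.8]
opening: 0.327
```

```bash
python3 - <<'E'
from h import *
st()
a=r.grab_frame("scene");b=r.grab_frame("side")
cv2.imwrite("pics/a7.png",a);cv2.imwrite("pics/b7.png",b)
for n,im,bx in(("scene",a,(285,195,355,285)),("side",b,(215,215,300,290))):
    for nm,lo,hi in(("orange",(3,150,60),(18,255,255)),("green",(60,100,30),(90,255,255)),("dark",(0,40,10),(20,200,110))):
        c,m=blob(im,lo,hi,bx);p=c.mean(0);print(n,nm,cv2.contourArea(c.reshape(-1,1,2)),np.round(p,1),np.round(onz(n,p,.015)[0],3))
# peg yellow line
for n,im,bx in(("scene",a,(125,140,160,180)),("side",b,(218,115,250,135))):
    m=cv2.inRange(cv2.cvtColor(im,cv2.COLOR_BGR2HSV),(18,120,80),(32,255,255));z=np.zeros_like(m);x0,y0,x1,y1=bx;z[y0:y1,x0:x1]=m[y0:y1,x0:x1]
    pts=cv2.findNonZero(z)[:,0].astype(np.float32);vx,vy,cx,cy=cv2.fitLine(pts,2,0,.01,.01).ravel();t=(pts-[cx,cy])@[vx,vy]
    e=[(cx+vx*k,cy+vy*k) for k in(t.min()-.5,t.max()+.5)];print(n,len(pts),np.round(e,1))
    for k in e: print("  z.14",np.round(onz(n,k,.14)[0],4),"z.1875",np.round(onz(n,k,.1875)[0],4))
plan([((.47,0,.33),52,6),((.50,-.235,.33),-2,6)])
E
```

```text
12.12 [0.4638 0.2385 0.3313] yaw 104.4 down [ 0. -0. -1.] F [-1.2 -0.6 -3.8] op 0.327 q [ 27.  16.  21.  96.  -0. -77.]
scene orange 46.5 [299.7 249. ] [0.489 0.253 0.015]
scene green 60.5 [312.6 237.1] [0.431 0.26  0.015]
scene dark 263.5 [300.2 201.5] [0.339 0.154 0.015]
side orange 92.5 [246.1 256.3] [0.488 0.262 0.015]
side green 67.5 [264.7 257.7] [0.431 0.26  0.015]
side dark 59.0 [246.5 258.8] [0.485 0.272 0.015]
scene 128 [[132.3 173.1]
 [151.9 148.1]]
  z.14 [ 0.6458 -0.2444  0.14  ] z.1875 [ 0.67   -0.201   0.1875]
  z.14 [ 0.5366 -0.2792  0.14  ] z.1875 [ 0.5668 -0.2339  0.1875]
side 88 [[221.2 129.2]
 [241.9 121. ]]
  z.14 [ 0.6502 -0.2424  0.14  ] z.1875 [ 0.635  -0.169   0.1875]
  z.14 [ 0.5796 -0.3117  0.14  ] z.1875 [ 0.5684 -0.2344  0.1875]
[[[-38.8,0,8.8],[0,8.7,-0]],[[-39.6,0,2.8],[0,8.8,-0]],[[-39.6,0,-3.3],[-0.1,8.7,-0.1]],[[-38.6,0,-9.3],[0,8.7,0]],[[-36.8,0,-15],[0,8.8,-0]],[[-34.1,-0.1,-20.4],[-0.1,8.7,-0]],[[-27.8,0,-28.1],[0,9,-0]],[[-23,0.1,-32],[0,9,-0]],[[-17.8,0,-35.3],[0,9,-0]],[[-12,0.1,-37.6],[0,9,0]],[[-6,0,-39],[0.1,9,0]],[[0.2,0,-39.5],[0,9,-0]]]
```

Call:
carry_out(
  motion=[
    [[-39,0,9],[0,8.8,0]],
    [[-40,0,3],[0,8.8,0]],
    [[-40,0,-3],[0,8.8,0]],
    [[-38,0,-9],[0,8.8,0]],
    [[-37,0,-15],[0,8.8,0]],
    [[-34,0,-20],[0,8.8,0]],
    [[-28,0,-28],[0,9.2,0]],
    [[-23,0,-32],[0,9.2,0]],
    [[-18,0,-35],[0,9.2,0]],
    [[-12,0,-37],[0,9.2,0]],
    [[-6,0,-38],[0,9.2,0]],
    [[0,0,-38],[0,9.2,0]],
  ],
)

```text
t: 13.72
eef_pos: [0.4931, -0.2332, 0.3295]
ee_rot: [-0.706, 0.025, -0.023, 0.707]
contact_force: [0.1, 0.2, -3.4]
opening: 0.331
```

Call:
carry_out(
  motion=[
    [[0,0,0],[0,1.5,0]],
    [[0,0,0],[0,0,0]],
  ],
)

```text
t: 13.98
eef_pos: [0.4931, -0.2318, 0.3301]
ee_rot: [-0.706, 0.032, -0.03, 0.707]
contact_force: [0.8, 0.0, -3.6]
opening: 0.329
```

```bash
python3 - <<'E'
from h import *
st()
m=r.camera_model("wrist");w=r.grab_frame("wrist");cv2.imwrite("pics/w8.png",w)
k=cv2.inRange(cv2.cvtColor(w,cv2.COLOR_BGR2HSV),(18,120,80),(32,255,255))
n,l,s,c=cv2.connectedComponentsWithStats(k)
for i in range(1,n):
    if s[i,4]>40:
        p=np.argwhere(l==i)[:,::-1].astype(np.float32);vx,vy,cx,cy=cv2.fitLine(p,2,0,.01,.01).ravel();t=(p-[cx,cy])@[vx,vy]
        e=np.array([(cx+vx*q,cy+vy*q) for q in(t.min()-.5,t.max()+.5)])
        print(s[i],np.round(e,1).tolist(),np.round(wz(e,.14,m)[:,:2],4).tolist(),np.round(wz(e,.1875,m)[:,:2],4).tolist())
plan([((.508,-.2287,.266),-5.7,4)])
E
```

```text
13.97 [ 0.4931 -0.2318  0.3301] yaw -5.0 down [-0.003  0.002 -1.   ] F [ 0.8  0.  -3.6] op 0.329 q [-25.  19.  25.  97.   0. -20.]
[ 34 178  38  45 837] [[46.0, 178.8000030517578], [61.599998474121094, 220.8000030517578]] [[0.4803, -0.5435], [0.549, -0.5346]] [[0.4714, -0.501], [0.531, -0.4933]]
[343 255  49  25 668] [[342.29998779296875, 272.20001220703125], [390.5, 260.0]] [[0.6646, -0.1158], [0.6551, -0.0383]] [[0.6313, -0.1301], [0.623, -0.0629]]
[[[3.6,16.1,1],[0,0.2,-0]],[[3.7,16.2,1],[0,0.2,-0.1]],[[3.5,16.1,1],[-0.1,0.1,0]],[[3.6,16.2,1],[0,0.2,-0]]]
```

Call:
carry_out(
  motion=[
    [[4,16,1],[0,0.2,0]],
    [[4,16,1],[0,0.2,0]],
    [[4,16,1],[0,0.2,0]],
    [[3,16,1],[0,0,0]],
    [[0,0,0],[0,0,0]],
    [[0,0,0],[0,0,0]],
  ],
)

```text
t: 14.78
eef_pos: [0.5092, -0.229, 0.2684]
ee_rot: [0.706, -0.034, 0.035, -0.706]
contact_force: [0.1, -0.8, -3.9]
opening: 0.326
```

```bash
python3 - <<'E'
from h import *
st()
a=r.grab_frame("scene");b=r.grab_frame("side")
cv2.imwrite("pics/v9.png",np.hstack([cv2.resize(a[110:210,110:220],(440,400),interpolation=2),cv2.resize(b[70:170,205:295],(360,400),interpolation=2)]))
plan([((.6182,-.2395,.2015),-5.7,10)])
E
```

```text
14.78 [ 0.5092 -0.229   0.2684] yaw -5.6 down [ 0.001 -0.    -1.   ] F [ 0.1 -0.8 -3.9] op 0.326 q [-24.  20.  18.  88.  -0. -19.]
[[[10.9,6.7,0.1],[0,0,0]],[[10.9,6.8,0],[0,0,0]],[[10.9,6.7,0.1],[0,0,0]],[[10.9,6.8,0.1],[0,0,0]],[[10.9,6.7,0.1],[0,0,0]],[[10.9,6.8,0],[0,0,0.1]],[[11,6.7,0.1],[0,0,-0]],[[10.9,6.7,0.1],[0,0.1,-0]],[[10.9,6.8,0.1],[0,0,-0]],[[10.9,6.7,0.1],[0,0,-0]]]
```

View pics/v9.png

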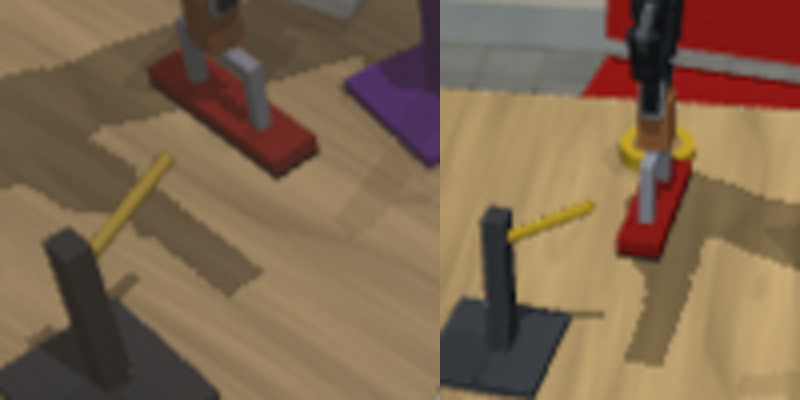

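In both views the peg's axis, extended, passes through the window between the legs (scene ≈(222,92), side ≈(650,184)). Inserting.

Call:
carry_out(
  motion=[
    [[11,6.7,0],[0,0,0]],
    [[11,6.7,0],[0,0,0]],
    [[11,6.7,0],[0,0,0]],
    [[11,6.7,0],[0,0,0]],
    [[11,6.7,0],[0,0,0]],
    [[0,0,0],[0,0,0]],
  ],
)

```text
t: 15.62
eef_pos: [0.5642, -0.2349, 0.2327]
ee_rot: [-0.706, 0.036, -0.034, 0.707]
contact_force: [-0.1, 0.4, -4.1]
opening: 0.331
```

Call:
carry_out(
  motion=[
    [[11,6.7,0],[0,0,0]],
    [[11,6.7,0],[0,0,0]],
    [[11,6.7,0],[0,0,0]],
    [[11,6.7,0],[0,0,0]],
    [[8,6.7,0],[0,0,0]],
    [[0,0,0],[0,0,0]],
    [[0,0,0],[0,0,0]],
  ],
)

```text
t: 16.5
eef_pos: [0.6154, -0.2402, 0.2008]
ee_rot: [-0.706, 0.035, -0.035, 0.706]
contact_force: [-0.5, 0.3, -3.7]
opening: 0.325
```

```bash
python3 - <<'E'
from h import *
st()
E
```

```text
16.5 [ 0.6154 -0.2402  0.2008] yaw -5.7 down [-0.  0. -1.] F [-0.5  0.3 -3.7] op 0.325 q [-21.  33.  29.  86.  -0. -16.]
```

Call:
carry_out(
  motion=[
    [[0,4,0],[0,0,0]],
    [[0,4,0],[0,0,0]],
    [[0,1,0],[0,0,0]],
    [[0,0,0],[0,0,0]],
    [[0,0,0],[0,0,0]],
  ],
)

```text
t: 17.12
eef_pos: [0.6157, -0.2402, 0.1919]
ee_rot: [0.706, -0.035, 0.035, -0.706]
contact_force: [0.6, 0.7, -3.9]
opening: 0.328
```

Call:
carry_out(
  motion=[
    [[0,1,0],[0,0,0]],
    [[0,1,0],[0,0,0]],
    [[0,0,0],[0,0,0]],
    [[0,0,0],[0,0,0]],
  ],
)

```text
t: 17.62
eef_pos: [0.6159, -0.2403, 0.1903]
ee_rot: [0.706, -0.035, 0.035, -0.706]
contact_force: [-0.5, -0.0, -1.3]
opening: 0.33
```

Contact begins at the expected height (0.190, with the weight coming off). One more mm, then release gently.

Call:
carry_out(
  motion=[
    [[0,1,0],[0,0,0]],
    [[0,0,0],[0,0,0]],
    [[0,0,0],[0,0,0]],
  ],
)

```text
t: 18.0
eef_pos: [0.616, -0.2403, 0.1898]
ee_rot: [0.706, -0.034, 0.036, -0.706]
contact_force: [-0.4, 0.4, 5.4]
opening: 0.325
```

Call:
carry_out(
  motion=[
    [[0,0,0],[0,0,0]],
    [[0,0,0],[0,0,0]],
    [[0,0,0],[0,0,0]],
    [[0,0,0],[0,0,0]],
  ],
  hand=42,
  newtons=20,
)

```text
t: 18.5
eef_pos: [0.6155, -0.2402, 0.1884]
ee_rot: [-0.706, 0.035, -0.035, 0.706]
contact_force: [0.5, 0.8, 0.0]
opening: 0.495
```

Call:
carry_out(
  motion=[
    [[0,0,0],[0,0,0]],
    [[0,0,0],[0,0,0]],
    [[0,0,0],[0,0,0]],
    [[0,0,0],[0,0,0]],
    [[0,0,0],[0,0,0]],
    [[0,0,0],[0,0,0]],
  ],
  hand=80,
)

```text
t: 19.25
eef_pos: [0.6156, -0.2402, 0.1887]
ee_rot: [0.706, -0.035, 0.035, -0.706]
contact_force: [0.2, -0.2, 0.8]
opening: 0.937
```

```bash
python3 - <<'E'
from h import *
st()
for n,bx in(("scene",(90,120,220,240)),("side",(190,90,300,190))):
    im=r.grab_frame(n);cv2.imwrite(f"pics/{n}10.png",im)
    c,_=blob(im,(0,130,40),(8,255,255),bx);print(n,cv2.boundingRect(c),cv2.minAreaRect(c))
    x=np.array([.6159,-.2403,.190]);print("expect block centre",proj(n,x+[0,0,-.076]),"handle",proj(n,x+[0,0,.014]))
E
```

```text
19.25 [ 0.6156 -0.2402  0.1887] yaw -5.7 down [ 0. -0. -1.] F [ 0.2 -0.2  0.8] op 0.937 q [-21.  33.  27.  84.  -0. -16.]
scene (137, 167, 29, 24) ((151.00442504882812, 177.0663604736328), (28.880130767822266, 13.640454292297363), 41.18592071533203)
expect block centre [[142.83525818 174.06160113]] handle [[136.36340974 152.08204566]]
side (241, 90, 59, 8) ((270.141357421875, 92.0965576171875), (58.19352722167969, 6.635589122772217), 3.3664603233337402)
expect block centre [[230.12410599 135.92109524]] handle [[229.43229145 115.45860629]]
```

Released and hanging (force ~0). Retreat straight up, then back, and look.

Call:
carry_out(
  motion=[
    [[0,-10,0],[0,0,0]],
    [[0,-20,0],[0,0,0]],
    [[0,-35,0],[0,0,0]],
    [[0,-40,0],[0,0,0]],
    [[0,-40,0],[0,0,0]],
    [[-30,-10,0],[0,0,0]],
    [[-50,0,0],[0,0,0]],
    [[-50,0,0],[0,0,0]],
    [[-30,0,0],[0,0,0]],
    [[0,0,0],[0,0,0]],
    [[0,0,0],[0,0,0]],
  ],
)

```text
t: 20.72
eef_pos: [0.457, -0.2246, 0.3445]
ee_rot: [0.706, -0.034, 0.036, -0.706]
contact_force: [0.7, -0.6, -0.2]
opening: 0.935
```

```bash
python3 - <<'E'
from h import *
st()
a=r.grab_frame("scene");b=r.grab_frame("side")
cv2.imwrite("pics/v11.png",np.vstack([np.hstack([cv2.resize(a[130:240,90:200],(400,400),interpolation=2),cv2.resize(b[90:190,185:285],(400,400),interpolation=2)]),
  np.hstack([cv2.resize(a[180:280,200:400],(400,200)),cv2.resize(b[170:370,140:340],(200,200)),cv2.resize(b[140:240,130:230],(200,200))])]))
for n,im in(("scene",a),("side",b)):
    d=cv2.absdiff(im,cv2.imread(f"pics/{n}0.png")).max(2)
    for nm,(x0,y0,x1,y1) in {"scene":{"rover":(100,235,195,305),"mug":(378,270,420,325)},"side":{"rover":(148,153,200,205),"mug":(212,312,260,360)}}[n].items(): print(n,nm,"changed px",int((d[y0:y1,x0:x1]>40).sum()))
E
```

```text
20.73 [ 0.457  -0.2246  0.3445] yaw -5.7 down [ 0.002 -0.001 -1.   ] F [ 0.7 -0.6 -0.2] op 0.935 q [-26.  14.  21.  97.   0. -21.]
scene rover changed px 0
scene mug changed px 0
side rover changed px 0
side mug changed px 0
```

View pics/v11.png

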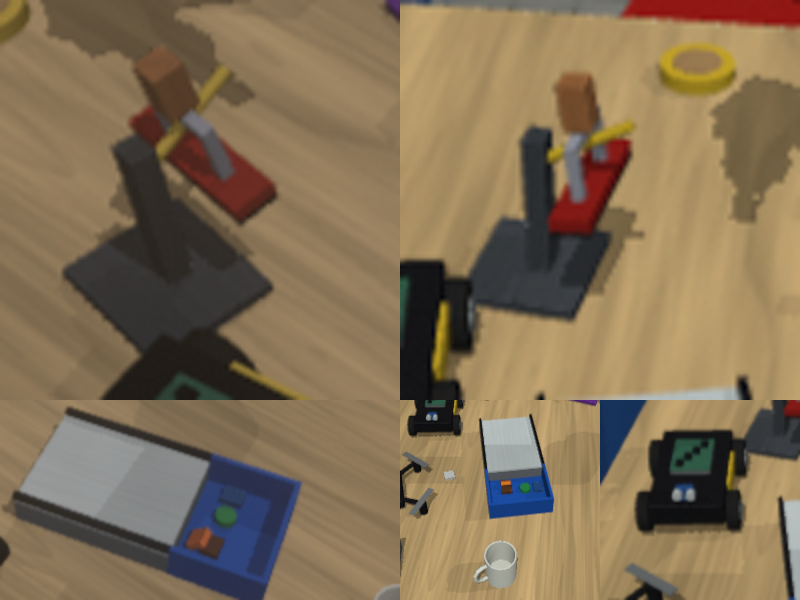

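The scraper hangs with the peg through its window, off the foot. The plate is empty, all four offcuts are in the tray, and the rover and mug are unmoved. One settling check, then hand in.

Call:
carry_out(
  motion=[
    [[0,0,0],[0,0,0]],
    [[0,0,0],[0,0,0]],
    [[0,0,0],[0,0,0]],
    [[0,0,0],[0,0,0]],
    [[0,0,0],[0,0,0]],
    [[0,0,0],[0,0,0]],
  ],
)

```text
t: 21.58
eef_pos: [0.4563, -0.2244, 0.3438]
ee_rot: [0.706, -0.035, 0.035, -0.706]
contact_force: [0.0, 0.3, 0.6]
opening: 0.942
```

```bash
python3 - <<'E'
from h import *
for k in range(2):
    a=r.grab_frame("scene");c,_=blob(a,(0,130,40),(8,255,255),(100,140,180,200));print(cv2.minAreaRect(c))
    c,_=blob(a,(5,110,60),(14,190,190),(115,135,150,170));print(cv2.boundingRect(c))
    if not k: [r.grab_frame("side") for _ in range(8)]
print(r.observe()["t"],r.job_done())
E
```

```text
((150.85244750976562, 177.37704467773438), (28.936338424682617, 13.571908950805664), 39.80556869506836)
(125, 143, 19, 27)
((150.85244750976562, 177.37704467773438), (28.936338424682617, 13.571908950805664), 39.80556869506836)
(125, 143, 19, 27)
the job is handed in; nothing more can be done
22.075 None
```

I swept all four offcuts off the plate into the blue tray with the scraper. Then I hung the scraper on the dark stand's yellow peg, with the peg through its window, let go and backed the arm away. The job was handed in at about 22 s.

- **Offcuts:** the last pictures show the plate empty and all four in the tray. The orange one rests partly on the dark one.
- **Scraper:** it hangs clear of the stand's foot, tilted slightly, and did not move between two frames taken about half a second apart.
- **Rover and mug:** no pixels changed around either one in both fixed cameras.
- **Forces:** the readings I took stayed at a few newtons (about 7 N at most), well under the limits.
- **Checks that failed or disagreed:**
  - Estimates of the peg's direction differed by up to about 4.5°, within what the window allows.
  - The wrist camera could not see the peg behind the held scraper, so I used the two fixed cameras.
  - A colour mask in the side view, just after release, caught the red chair instead of the scraper, so I checked by eye instead.

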